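Clamp a two-layer stone under the hinged bonding press

TASK

A glued two-layer stone disc lies unclamped on the cork pad of the small grey bench press. Fold the press's tilted-back metal plate over the stone and down, and leave it where its sprung foot bears on the stone with the foot pushed about half-way in (about 7 newtons), so that the stiff hinge holds it there by itself when you let go. Push gently, keep the stone where it lies, and leave the things round the press alone.

Things in the scene. Friction and masses are not known exactly. Their poses are not given: they have to be found in the camera images.
- press: Grey press, fixed, its hinge side to the robot's right: base 170 (x) x 110 (y) x 14 mm; origin at the centre of its underside, x axis from its free front towards the hinge side, z up. Cork pad, top 16 mm above the origin, centred at x = -5 mm. Two cheeks 30 mm long (x), 10 mm thick, 76 mm high stand at x = +65 mm, y = +-45 mm and carry the hinge axis (along y) at x = +65, z = 64 mm.
- press_plate: Aluminium plate of the press, 72 mm wide, 6 mm thick, 155 mm from the hinge axis to its free edge, which has an orange strip on the outer face. Origin on the hinge axis, mid-width and mid-thickness; its -x axis points to the free edge, its z axis out of the outer face (up when folded down level). It starts upright or tilted back, and folds over to the front and down. 0.28 kg.
- plate_hinge (a point): Middle of the plate's hinge axis (same point as the plate's origin). The hinge is stiff: the plate stays at any angle, and yields to about 0.9 N m (9 N pushed square at 100 mm from the axis), less up to 0.2 N m from its weight. Once the foot touches the stone, the push felt grows by the foot's force times 70 mm over the pusher's distance from the axis. When clamped the plate is level within some 15 degrees.
- plate_stem (a point): Middle of the plate where the foot's threaded stem passes, 70 mm from the hinge. The stem, 8 mm thick, stands out 13 to 27 mm on the outer face; on the inner face it carries the rubber foot, 18 mm across. How far it is screwed in differs each time and is not measured: the free foot's tip is 29 to 43 mm from this point. The foot gives 12 mm: 1.5 N at first, 0.9 N more per mm, 7 N half-way in.
- plate_edge (a point): Middle of the plate's free edge, half-way through its thickness, 155 mm from the hinge axis.
- stone: Two-layer stone to be clamped: loose flat disc, 44 mm across, 18 mm high, black lower layer and blue-green upper layer; origin at the centre of its underside, resting on the cork pad. About 0.07 kg.
- wax_bar_green: Bystander: green compound bar, 34x88x28 mm, loose; origin at the centre of its underside. Leave it alone.
- wax_bar_white: Bystander: white compound bar, 32x72x26 mm, loose; origin at the centre of its underside. Leave it alone.
- powder_pot: Bystander: pot with blue lid, 56x56x52 mm, loose; origin at the centre of its underside. Leave it alone.
- dop_stick_1: Bystander: light wooden dop stick, 13x140x13 mm, loose; origin at the centre of its underside. Leave it alone.
Mind the look-alikes: they are no part of the job. There is more than one size of the stone; the one meant has the size given above.

How it is judged:
By the outcome, as a careful person would: the job done as asked, in the order asked, and still so for the second after the job is handed in, with the robot touching nothing.
It also fails if it takes over 53 s, if anything falls off the work surface, if the arm or the gripper's body presses on something with over 40 N, if the wrist force passes 120 N, or if a joint passes its speed limit or range.

ROBOT

A 7-joint arm with a two-finger parallel gripper is mounted at the origin on a cart in front of the work surface, level with it; the furniture and walls round the work are solid. World frame = base frame: x ahead of the robot, y to its left, z up, the work surface at z = 0. Lengths are in m, angles in rad, forces in N, time in s.
With the tool pointing down it reaches from about 0.425 to 0.925 m from the base axis. Payload 6.8 kg.
Tool frame: the origin (TCP) lies at the very end of the fingers, on their centre line; the grasp point (between the pads) lies 19 mm behind it; z points along the fingers, y is the direction in which the jaws open and shut (so a half turn about z gives the same grasp; the last joint's range is limited). The gripper opens to 85 mm and grips with 20 to 120 N. Pads are 22 mm wide; open, the fingers measure 114 mm over their backs; the gripper's body (76 mm by 85 mm) begins 54 mm behind the grasp point. The pads swing forward as they close: fully open they stand 13 mm farther back than shut.
Start: joints at [-1.346, 0.477, 0.022, 1.555, -0.011, 1.109, -0.083], TCP at [0.221, 0.638, 0.231] pointing down, gripper open.
Joint ranges: [-2.96, 2.96], [-0.34, 2.1], [-1.41, 1.46], [0.24, 2.44], [-1.37, 4.51], [0.17, 1.92], [-2.96, 2.96]. Speed limits (rad/s): [2.39, 2.39, 3.14, 3.14, 3.14, 3.14, 3.14].

INTERFACE

Orientations are given as a unit quaternion [w, x, y, z].
In Python, from station import bot gives the robot as it stands.
- The arm moves only by the tool move_arm, never from a script. Its argument "commands" is text: rows parted by semicolons, each of 7 numbers parted by spaces: the opening, from 0 (shut) to 1 (fully open), then the shift along the tool's x, y, z in cm, then the turn, a rotation vector about the tool's x, y, z in degrees. In form: gripper tx ty tz rx ry rz; .... A call has 1 to 12 rows; each row shifts and turns the commanded pose from where the row before left it, along the tool's axes as they then stand; what a row does not reach is not made up. A row lasts 1/12 s, in which the tool goes at most 41.7 mm and 7.16 degrees, less where a joint would pass 70% of its speed; a pose out of reach is approached as far as the arm can. A call with a gripper value outside its range is refused whole. The fingers move at their own pace and stop on an object; "force" is the grip in N (left out, the last holds). Time passes only in rows, so rows that do not move let the fingers close. It gives the time, the measured TCP pose, the force and the opening at its end, in the units of the state.
- bot.get_obs(): the state, without advancing time (a new reading comes with each control period).
- bot.read_camera(name): name is "scene" or "top" or "wrist"; returns a dict with "img" (480x640x3 uint8, red, green, blue), "K" (3x3 intrinsics, pixels), "distortion" ([k1, k2, p1, p2, k3] as OpenCV has them; the pictures are not rectified), "rvec" (rotation vector, rad) and "tvec" (3), from world to camera coordinates, as OpenCV has them; the wrist camera has in their place "hand_eye" (4x4, takes a point from camera to tool coordinates, whose origin is the TCP and whose axes are the flange's). Camera axes: x right, y down, z forward; pixel columns grow to the right and rows downward; lengths in m; the calibration is good to about 2 mm. A picture is of the moment at which its call begins: read the wrist's pose just before it. There is no depth.
- bot.hand_in(): hands the job in, once; it reports no verdict.
The state is a dict: "t": time; "q": joint angles; "joint_vel": joint speeds; "joint_torque": joint torques, N m; "eef_pos": TCP position; "tool_rot": TCP orientation; "contact_force": force on the tool from outside, world axes, zero at the start; "torque": the same for the moment, N m; "gripper_width": opening from 0.0 (shut) to 1.0 (fully open).
Only numpy, scipy, OpenCV 4.12 (cv2) and the standard library are available. Lean on these libraries where they do the work, as an engineer would, in place of code of your own. Each camera call takes 0.05 s, during which the arm holds its last target. There are 200 camera calls.

## Working session

There is one attempt and no reset: what is moved stays moved. The work goes in short steps, Python scripts to look and compute and a tool call to move; the robot and the scene stay as the last step left them, time stands still between calls to the robot, and variables do not carry over. Pictures are saved under pics/ and viewed, about 8 in all and at most 12, crops included, and the job is handed in when it is done.

Besides the shell and the picture viewer there is one more tool, called after "Call:" as name(argument=value, ...) on one line, values as JSON. move_arm: Moves the arm, as the interface text tells. Its arguments: {"type":"object","properties":{"commands":{"type":"string"},"force":{"type":"number"}},"required":["commands"]}

```bash
ls; mkdir -p pics; python3 - <<'E'
from station import bot
import cv2
o=bot.get_obs();print(o)
for n in("scene","top"):
    c=bot.read_camera(n);cv2.imwrite(f"pics/{n}0.png",c["img"][:,:,::-1]);print(n,c["K"],c["distortion"],c["rvec"],c["tvec"])
E
```

```text
pics
{'t': 0.0, 'q': array([-1.3460537 ,  0.47778543,  0.02234392,  1.5564785 , -0.01151504,
        1.10927419, -0.08308285]), 'joint_vel': array([ 0.00143262, -0.00158833, -0.00161455, -0.00140891, -0.00082306,
       -0.00049063, -0.00034382]), 'joint_torque': array([-1.00338426e-06, -5.96441317e+01,  1.60757158e+00, -2.81188685e+01,
        1.23377703e-02,  9.19958402e-03, -9.65452891e-07]), 'eef_pos': array([0.22036095, 0.63738412, 0.2303242 ]), 'tool_rot': array([-8.93406902e-05,  1.65640276e-01,  9.86185821e-01, -9.04290079e-04]), 'contact_force': array([-0.59027527,  0.12515299, -0.22991538]), 'torque': array([ 0.01980809,  0.03373947, -0.00171181]), 'gripper_width': 0.9983999656456267}
scene [[592.14156004   0.         322.1433459 ]
 [  0.         592.14156004 235.13651252]
 [  0.           0.           1.        ]] [-0.08592417  0.          0.          0.          0.        ] [ 2.19017913 -0.66418613  0.33324465] [-0.45861005  0.18666023  1.18269307]
top [[534.96838889   0.         323.48075494]
 [  0.         534.96838889 241.14042022]
 [  0.           0.           1.        ]] [-0.05861188  0.          0.          0.          0.        ] [ 2.19652456 -2.02163736  0.20214929] [-0.10865001  0.4898741   1.02689201]
```

View pics/scene0.png

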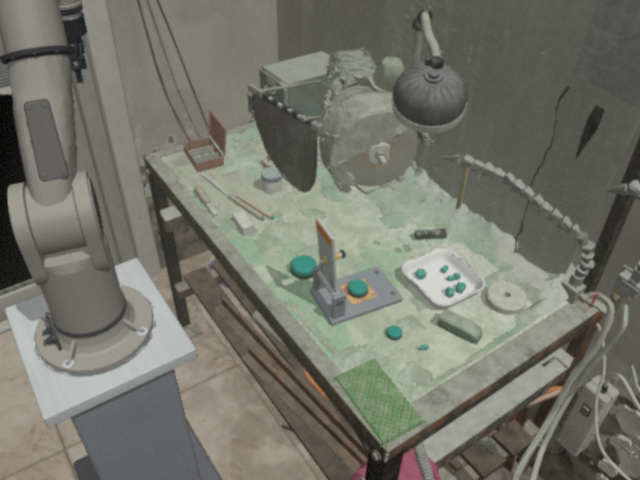

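View pics/top0.png

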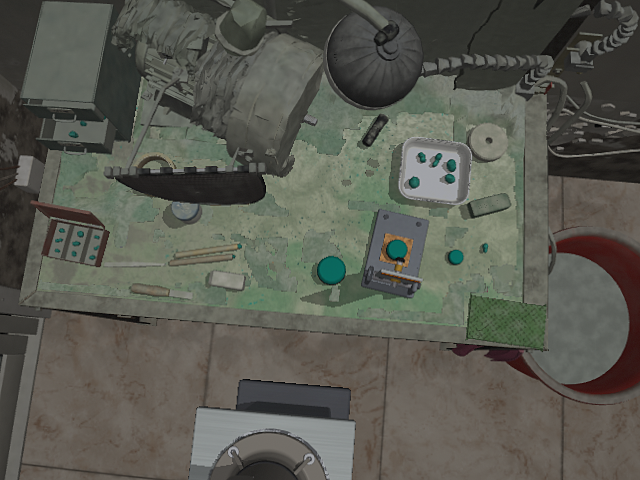

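The scene view shows the press at about (355,290), with its plate tilted upright at (328,260). In the top view the press is at (398,255), with the stone at (397,249) on the cork pad. The cheeks and plate are at (393,275), on the robot side. A larger look-alike disc lies at (331,270).

```bash
cat >h.py <<'E'
import numpy as np,cv2
from station import bot
def cam(n):
    c=bot.read_camera(n);c["R"]=cv2.Rodrigues(np.array(c["rvec"]))[0];c["t"]=np.array(c["tvec"]).reshape(3);return c
def ray(c,uv):
    p=cv2.undistortPoints(np.array([[uv]],float),np.array(c["K"]),np.array(c["distortion"])).reshape(2)
    d=c["R"].T@np.array([p[0],p[1],1]);return -c["R"].T@c["t"],d/np.linalg.norm(d)
def onz(c,uv,z):
    o,d=ray(c,uv);return o+d*(z-o[2])/d[2]
def tri(a,ua,b,ub):
    A=np.zeros((3,3));y=np.zeros(3);L=[ray(a,ua),ray(b,ub)]
    for o,d in L:
        P=np.eye(3)-np.outer(d,d);A+=P;y+=P@o
    x=np.linalg.solve(A,y);return x,[np.linalg.norm(np.cross(d,x-o)) for o,d in L]
def proj(c,P): return cv2.projectPoints(np.array(P,float).reshape(-1,3),np.array(c["rvec"]),np.array(c["tvec"]),np.array(c["K"]),np.array(c["distortion"]))[0].reshape(-1,2)
E
python3 - <<'E'
from h import *
s=cam("scene");t=cam("top")
a=cv2.resize(s["img"][205:330,290:415],None,fx=4.8,fy=4.8,interpolation=cv2.INTER_CUBIC)
b=cv2.resize(t["img"][195:320,350:440],None,fx=4.8,fy=4.8,interpolation=cv2.INTER_CUBIC)[:,:200*2]
b=cv2.resize(t["img"][200:305,360:432],None,fx=5.7,fy=5.7,interpolation=cv2.INTER_CUBIC)
cv2.imwrite("pics/s1.png",a[:,:,::-1]);cv2.imwrite("pics/t1.png",b[:,:,::-1])
m=cv2.inRange(cv2.cvtColor(t["img"],cv2.COLOR_RGB2HSV),(80,120,40),(95,255,255))
for c in cv2.findContours(m,0,2)[0]:
    (x,y),r=cv2.minEnclosingCircle(c)
    if r>5 and x>300: print(x,y,r,onz(t,(x,y),.03))
E
```

```text
330.9615478515625 269.5 14.183693885803223 [ 0.44390948 -0.0873415   0.03      ]
455.66259765625 256.54876708984375 7.263461589813232 [ 0.49141352 -0.3391967   0.03      ]
396.5409851074219 249.1311492919922 9.963887214660645 [ 0.49685232 -0.21759602  0.03      ]
414.0 182.0 5.385264873504639 [ 0.6432008  -0.24634117  0.03      ]
451.0 165.0 5.385264873504639 [ 0.68756785 -0.323006    0.03      ]
436.0 159.0 6.708303928375244 [ 0.69824196 -0.29066472  0.03      ]
```

View pics/s1.png

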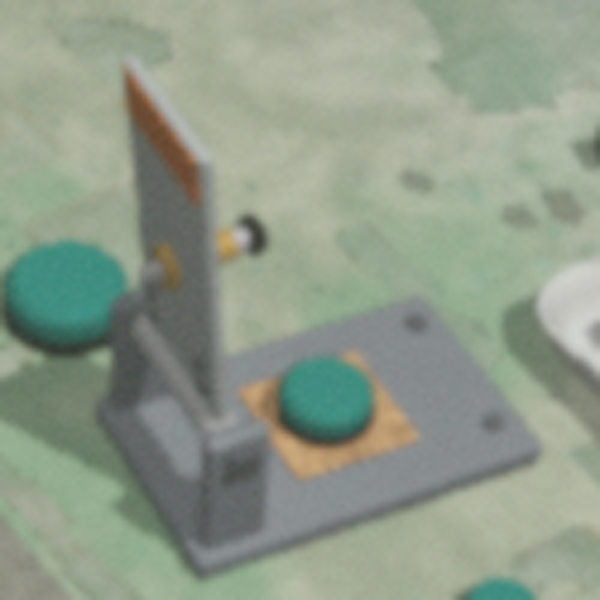

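View pics/t1.png

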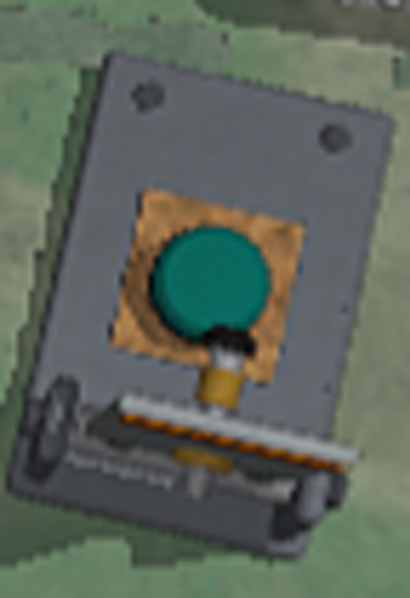

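The crops show the base corners, the plate's free edge, and the foot: tip at about (255,235) in the scene crop and (232,340) in the top crop. The plate is roughly upright.

```bash
python3 - <<'E'
from h import *
np.set_printoptions(precision=4,suppress=True)
s=cam("scene");t=cam("top")
S=lambda x,y:((x+.5)/4.8+290-.5,(y+.5)/4.8+205-.5)
T=lambda x,y:((x+.5)/5.7+360-.5,(y+.5)/5.7+200-.5)
Ct=[onz(t,T(*p),.014) for p in((110,52),(393,118),(300,557),(10,490))]
Cs=[onz(s,S(*p),.014) for p in((418,297),(540,450),(205,570),(100,410))]
for n,C in(("top",Ct),("scene",Cs)):
    C=np.array(C);print(n,C[:,:2],"ctr",C.mean(0)[:2],"yaw",[np.degrees(np.arctan2(*(C[b]-C[a])[[1,0]])) for a,b in((0,3),(1,2))],np.linalg.norm(C-np.roll(C,-1,0),axis=1))
print("edgeL",tri(s,S(130,62),t,T(125,403)));print("edgeR",tri(s,S(207,163),t,T(350,460)))
print("foot",tri(s,S(257,235),t,T(232,335)));print("tail",tri(s,S(148,272),t,T(197,488)))
print("tailR",tri(s,S(148,272),t,T(197,488))[1])
for h in(.03,.034): print(onz(t,(396.54,249.13),h))
E
```

```text
top [[ 0.5835 -0.1776]
 [ 0.5672 -0.2832]
 [ 0.4028 -0.2571]
 [ 0.4184 -0.1519]] ctr [ 0.493  -0.2175] yaw [np.float64(171.17028526263377), np.float64(170.9749859201139)] [0.1069 0.1664 0.1063 0.1671]
scene [[ 0.5793 -0.1791]
 [ 0.5631 -0.2861]
 [ 0.4006 -0.2624]
 [ 0.4156 -0.1598]] ctr [ 0.4897 -0.2218] yaw [np.float64(173.25753555104242), np.float64(171.67214316188807)] [0.1082 0.1642 0.1037 0.1648]
edgeL (array([ 0.4213, -0.1719,  0.2153]), [np.float64(0.0004244698370690877), np.float64(0.00042446983706888954)])
edgeR (array([ 0.4105, -0.2391,  0.2156]), [np.float64(0.00030041738909224023), np.float64(0.00030041738909241544)])
foot (array([ 0.4583, -0.2122,  0.1362]), [np.float64(0.0007511382685156022), np.float64(0.0007511382685157499)])
tail (array([ 0.4089, -0.2044,  0.1341]), [np.float64(2.3364875994701197e-05), np.float64(2.3364875994643806e-05)])
tailR [np.float64(2.3364875994701197e-05), np.float64(2.3364875994643806e-05)]
[ 0.4969 -0.2176  0.03  ]
[ 0.4961 -0.2171  0.034 ]
```

```bash
python3 - <<'E'
from h import *
np.set_printoptions(precision=3,suppress=True)
s=cam("scene");t=cam("top")
print("shield R",tri(s,(312,188),t,(262,200)));print("shield L",tri(s,(252,92),t,(108,175)))
print("shieldtopR",tri(s,(320,125),t,(265,172)))
X=np.array([-.989,.148,0]);Y=np.array([.148,.989,0])
w=[np.array(p) for p in((.2204,.6374,.2303),(.39,.33,.30),(.46,0,.31),(.39,-.205,.30))]
for a,b in zip(w,w[1:]):
    d=b-a;n=int(np.ceil(np.linalg.norm(d)/.036));print(n,100*np.array([X@d,Y@d,-d[2]])/n)
E
```

```text
shield R (array([0.562, 0.058, 0.092]), [np.float64(0.0011175734977614392), np.float64(0.0011175734977613065)])
shield L (array([0.543, 0.303, 0.245]), [np.float64(0.0018005010048781074), np.float64(0.0018005010048780243)])
shieldtopR (array([0.561, 0.031, 0.274]), [np.float64(0.003049414396392584), np.float64(0.003049414396392432)])
10 [-2.132 -2.789 -0.697]
10 [-1.181 -3.16  -0.1  ]
7 [ 0.556 -3.044  0.143]
```

Call:
move_arm(commands="0 0 0 -3.5 0 0 -5.3; 0 0 0 -3.5 0 0 -5.3; 0 -2.1 -2.8 -0.3 0 0 0; 0 -2.1 -2.8 -0.3 0 0 0; 0 -2.1 -2.8 -0.3 0 0 0; 0 -2.1 -2.8 -0.3 0 0 0; 0 -2.1 -2.8 -0.3 0 0 0; 0 -2.1 -2.8 -0.3 0 0 0; 0 -2.1 -2.8 0 0 0 0; 0 -2.1 -2.8 0 0 0 0; 0 -2.1 -2.8 0 0 0 0; 0 -2.1 -2.8 0 0 0 0")

```text
t: 1.4
eef_pos: [0.3875, 0.3284, 0.3196]
tool_rot: [0.0, 0.074, 0.997, 0.0]
contact_force: [0.4, 0.8, 0.1]
gripper_width: -0.002
```

Call:
move_arm(commands="0 -1 -3.1 0 0 0 0; 0 -1 -3.1 0 0 0 0; 0 -1 -3.1 0 0 0 0; 0 -1 -3.1 0 0 0 0; 0 -1 -3.1 0 0 0 0; 0 -1 -3.1 0 0 0 0; 0 -1 -3.1 0 0 0 0; 0 -1 -3.1 0 0 0 0; 0 -1 -3.1 0 0 0 0; 0 -1 -3.1 0 0 0 0; 0 0 0 0 0 0 0")

```text
t: 2.32
eef_pos: [0.4407, 0.0022, 0.3198]
tool_rot: [0.001, 0.078, 0.997, -0.0]
contact_force: [0.7, -0.6, 0.5]
gripper_width: 0.002
```

Call:
move_arm(commands="0 0.35 -3.04 0 0 0 0; 0 0.35 -3.04 0 0 0 0; 0 0.35 -3.04 0 0 0 0; 0 0.35 -3.04 0 0 0 0; 0 0.35 -3.04 0 0 0 0; 0 0.35 -3.04 0 0 0 0; 0 0.35 -3.04 0 0 0 0; 0 0 0 0 0 0 0; 0 0 0 0 0 0 0")

```text
t: 3.07
eef_pos: [0.3842, -0.1993, 0.3195]
tool_rot: [0.0, 0.076, 0.997, 0.0]
contact_force: [0.3, 1.4, -0.1]
gripper_width: 0.001
```

```bash
python3 - <<'E'
from h import *
o=bot.get_obs();print(o["q"].round(3),o["eef_pos"])
t=cam("scene");w=bot.read_camera("wrist")
a=cv2.resize(t["img"][150:330,240:440],(400,360));b=cv2.resize(w["img"],(400,300))
im=np.zeros((360,800,3),np.uint8);im[:,:400]=a;im[:300,400:]=b
cv2.imwrite("pics/p2.png",im[:,:,::-1])
E
```

```text
[-0.396 -0.074  0.708  2.017  0.051  1.181  1.711] [ 0.38416201 -0.19927015  0.3194973 ]
```

View pics/p2.png

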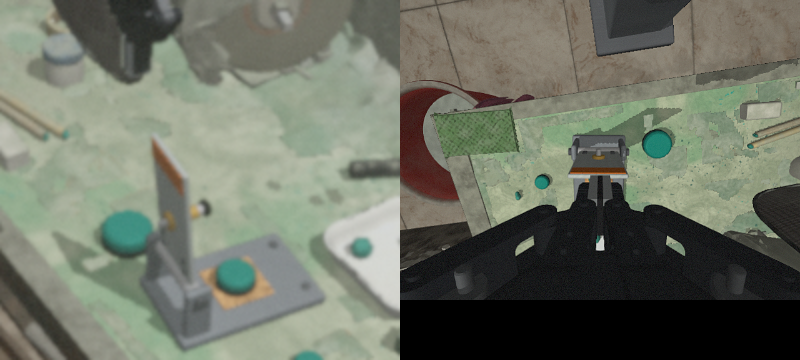

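```bash
python3 - <<'E'
from h import *
np.set_printoptions(precision=4,suppress=True)
o=bot.get_obs();e=o["eef_pos"]
s=cam("scene");print(proj(s,[e,e+[0,0,.1],[.416,-.2055,.2155]]))
cv2.imwrite("pics/s3.png",s["img"][:,:,::-1])
w=bot.read_camera("wrist");H=np.array(w["hand_eye"]);print(H)
q=o["tool_rot"];from scipy.spatial.transform import Rotation as R
Rt=R.from_quat(q[[1,2,3,0]]).as_matrix();print(Rt, e+Rt@H[:3,3])
E
```

```text
[[308.272  184.8864]
 [308.418  134.3917]
 [324.6013 227.7857]]
[[-0.0002 -0.9652 -0.2614  0.066 ]
 [ 1.     -0.0004  0.0004  0.0011]
 [-0.0004 -0.2614  0.9652 -0.1424]
 [ 0.      0.      0.      1.    ]]
[[-0.9892  0.1464  0.0002]
 [ 0.1464  0.9892  0.0004]
 [-0.0001  0.0005 -1.    ]] [ 0.3198 -0.1865  0.4617]
```

View pics/s3.png

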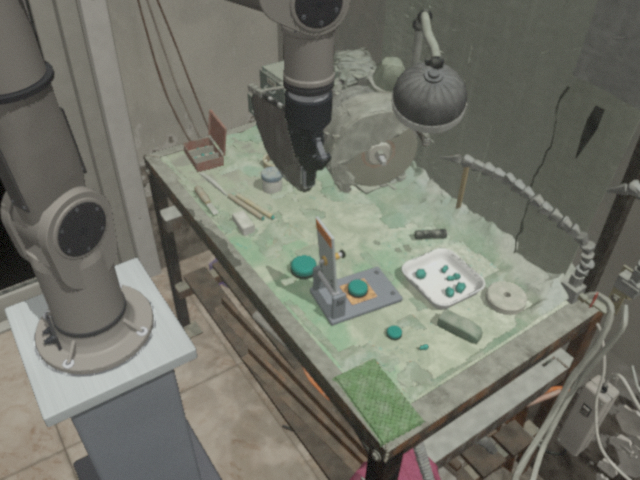

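The gripper tip is at (308,187), which matches its projected position. It is behind and above the plate, clear of everything, so I'll lower it behind the plate.

Call:
move_arm(commands="0 0 0 3 0 0 0; 0 0 0 3 0 0 0; 0 0 0 3 0 0 0; 0 0 -0.1 2.5 0 0 0; 0 0 0 1.5 0 0 0; 0 0 0 0 0 0 0; 0 -0.5 0 0 0 0 0; 0 -0.5 0 0 0 0 0; 0 0 0 0 0 0 0; 0 0 0 0 0 0 0")

```text
t: 4.1
eef_pos: [0.3958, -0.2007, 0.1904]
tool_rot: [0.001, 0.073, 0.997, -0.0]
contact_force: [0.2, -0.6, 0.9]
gripper_width: -0.002
```

Call:
move_arm(commands="0 -0.4 0 0 0 0 0; 0 -0.4 0 0 0 0 0; 0 -0.4 0 0 0 0 0; 0 -0.4 0 0 0 0 0; 0 0 0 0 0 0 0")

```text
t: 4.52
eef_pos: [0.4099, -0.2029, 0.1892]
tool_rot: [-0.001, 0.074, 0.997, 0.0]
contact_force: [-2.9, 1.1, 2.7]
gripper_width: 0.002
```

Call:
move_arm(commands="0 -1.1 0 0.03 0 0 0; 0 -1.1 0 0.1 0 0 0; 0 -1.07 0 0.2 0 0 0; 0 -1.06 0 0.3 0 0 0; 0 -1.0 0 0.4 0 0 0; 0 -1.0 0 0.45 0 0 0; 0 -0.93 0 0.57 0 0 0; 0 -0.9 0 0.64 0 0 0; 0 0 0 0 0 0 0")

```text
t: 5.27
eef_pos: [0.493, -0.2151, 0.162]
tool_rot: [0.001, 0.073, 0.997, -0.001]
contact_force: [0.8, 0.0, -0.5]
gripper_width: -0.002
```

Call:
move_arm(commands="0 -0.8 0 0.73 0 0 0; 0 -0.77 0 0.78 0 0 0; 0 -0.67 0 0.85 0 0 0; 0 -0.62 0 0.9 0 0 0; 0 0 0 0 0 0 0; 0 0 0 0 0 0 0")

```text
t: 5.77
eef_pos: [0.5189, -0.219, 0.1295]
tool_rot: [-0.0, 0.074, 0.997, 0.0]
contact_force: [-0.5, -0.0, 0.3]
gripper_width: -0.007
```

```bash
python3 - <<'E'
from h import *
np.set_printoptions(precision=4,suppress=True)
o=bot.get_obs();e=o["eef_pos"];print(e,o["contact_force"])
s=cam("scene");im=cv2.resize(s["img"][170:340,270:430],None,fx=3.5,fy=3.5,interpolation=cv2.INTER_CUBIC)
cv2.imwrite("pics/s4.png",im[:,:,::-1])
E
```

```text
[ 0.5189 -0.219   0.1295] [-0.5288 -0.039   0.2629]
```

View pics/s4.png

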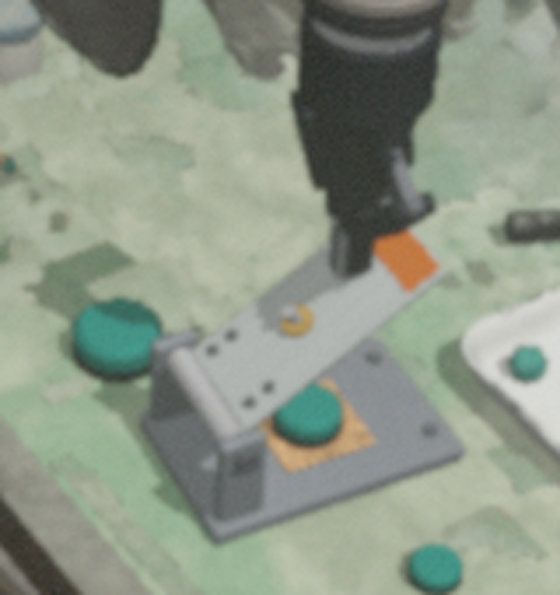

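The gripper is pushing on the outer face near the orange strip, with the plate about 60° forward of upright. The stone and the other things haven't moved. From here I'll continue slowly.

Call:
move_arm(commands="0 -0.13 0 0.24 0 0 0; 0 -0.13 0 0.24 0 0 0; 0 -0.13 0 0.24 0 0 0; 0 -0.13 0 0.24 0 0 0; 0 -0.06 0 0.12 0 0 0")

```text
t: 6.23
eef_pos: [0.5249, -0.2202, 0.1195]
tool_rot: [0.0, 0.074, 0.997, 0.0]
contact_force: [-2.0, 0.4, 5.8]
gripper_width: 0.001
```

Call:
move_arm(commands="0 -0.1 0 0.24 0 0 0; 0 -0.1 0 0.24 0 0 0; 0 -0.1 0 0.24 0 0 0; 0 -0.05 0 0.12 0 0 0")

```text
t: 6.57
eef_pos: [0.5288, -0.2209, 0.1112]
tool_rot: [0.001, 0.074, 0.997, -0.0]
contact_force: [-1.1, 0.0, 6.0]
gripper_width: -0.0
```

Call:
move_arm(commands="0 -0.04 0 0.1 0 0 0; 0 -0.04 0 0.1 0 0 0; 0 -0.04 0 0.1 0 0 0")

```text
t: 6.82
eef_pos: [0.53, -0.2211, 0.1084]
tool_rot: [0.001, 0.074, 0.997, -0.0]
contact_force: [-0.2, 0.4, 6.7]
gripper_width: 0.002
```

Call:
move_arm(commands="0 -0.07 0 0.2 0 0 0; 0 -0.07 0 0.2 0 0 0; 0 -0.03 0 0.1 0 0 0")

```text
t: 7.07
eef_pos: [0.5319, -0.2213, 0.1034]
tool_rot: [0.001, 0.074, 0.997, -0.0]
contact_force: [-0.3, -0.1, 5.9]
gripper_width: -0.003
```

Call:
move_arm(commands="0 -0.03 0 0.1 0 0 0; 0 -0.03 0 0.1 0 0 0; 0 -0.03 0 0.1 0 0 0")

```text
t: 7.32
eef_pos: [0.5329, -0.2215, 0.1006]
tool_rot: [0.001, 0.074, 0.997, -0.0]
contact_force: [-0.2, 0.2, 6.6]
gripper_width: 0.0
```

Call:
move_arm(commands="0 -0.02 0 0.1 0 0 0; 0 -0.02 0 0.1 0 0 0; 0 -0.02 0 0.1 0 0 0")

```text
t: 7.57
eef_pos: [0.5337, -0.2216, 0.0976]
tool_rot: [0.001, 0.074, 0.997, -0.0]
contact_force: [-0.2, -0.8, 5.9]
gripper_width: -0.002
```

Call:
move_arm(commands="0 -0.02 0 0.1 0 0 0; 0 -0.02 0 0.1 0 0 0; 0 -0.02 0 0.1 0 0 0")

```text
t: 7.82
eef_pos: [0.5346, -0.2217, 0.0947]
tool_rot: [0.002, 0.074, 0.997, -0.0]
contact_force: [0.4, 0.4, 6.6]
gripper_width: 0.002
```

Call:
move_arm(commands="0 -0.02 0 0.1 0 0 0; 0 -0.02 0 0.1 0 0 0; 0 0 0 0.05 0 0 0")

```text
t: 8.07
eef_pos: [0.5352, -0.2219, 0.0923]
tool_rot: [0.002, 0.074, 0.997, -0.0]
contact_force: [1.3, 0.0, 7.1]
gripper_width: 0.003
```

Call:
move_arm(commands="0 -0.02 0 0.1 0 0 0; 0 -0.02 0 0.1 0 0 0")

```text
t: 8.23
eef_pos: [0.5356, -0.2219, 0.0904]
tool_rot: [0.002, 0.074, 0.997, -0.0]
contact_force: [0.6, -0.1, 6.3]
gripper_width: 0.001
```

Call:
move_arm(commands="0 -0.01 0 0.1 0 0 0; 0 -0.01 0 0.1 0 0 0")

```text
t: 8.4
eef_pos: [0.536, -0.2219, 0.0884]
tool_rot: [0.002, 0.074, 0.997, -0.0]
contact_force: [1.9, -0.0, 6.9]
gripper_width: 0.0
```

Call:
move_arm(commands="0 -0.01 0 0.1 0 0 0; 0 -0.01 0 0.1 0 0 0")

```text
t: 8.57
eef_pos: [0.5364, -0.222, 0.0865]
tool_rot: [0.002, 0.074, 0.997, -0.0]
contact_force: [1.9, 0.3, 7.0]
gripper_width: 0.003
```

Call:
move_arm(commands="0 -0.01 0 0.1 0 0 0; 0 -0.01 0 0.1 0 0 0")

```text
t: 8.73
eef_pos: [0.5368, -0.2221, 0.0845]
tool_rot: [0.002, 0.074, 0.997, -0.0]
contact_force: [2.0, 0.3, 6.9]
gripper_width: -0.0
```

Call:
move_arm(commands="0 -0.01 0 0.1 0 0 0; 0 -0.01 0 0.1 0 0 0")

```text
t: 8.9
eef_pos: [0.5371, -0.2222, 0.0826]
tool_rot: [0.002, 0.074, 0.997, -0.0]
contact_force: [2.6, -0.1, 6.2]
gripper_width: -0.0
```

```bash
cat >f.py <<'E'
from h import *
import sys
np.set_printoptions(precision=4,suppress=True)
F=[]
for i in range(8):
    s=cam("scene");o=bot.get_obs();F.append(o["contact_force"])
F=np.mean(F,0);e=o["eef_pos"]-[.427,-.2095,.064];u=e@[.989,-.148,0]+.011;z=e[2]
r=np.hypot(u,z);a=np.degrees(np.arctan2(z,u)-np.arcsin(.003/r));f=F@[.989,-.148,0]
c,sn=np.cos(np.radians(a)),np.sin(np.radians(a))
print("t",o["t"],"F",F,"elev deg",a,"r",r,"N",F[2]*c-f*sn,"mom",(F[2]*c-f*sn)*r)
im=cv2.resize(s["img"][200:340,290:410],None,fx=4.2,fy=4.2,interpolation=cv2.INTER_CUBIC)
cv2.imwrite(f"pics/{sys.argv[1]}.png",im[:,:,::-1])
E
python3 f.py s5
```

```text
t 9.3 F [ 2.828  -0.7115  5.6687] elev deg 7.215867137224508 r 0.12312725976180293 N 5.259242732039548 mom 0.6475561460182075
```

View pics/s5.png

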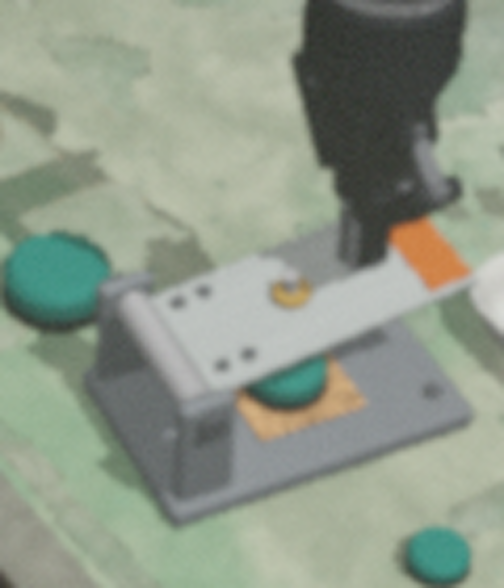

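The plate is about 7° above level, and the foot shows no sign of touching the stone. The stone and pad look unmoved.

Call:
move_arm(commands="0 0 0 0.1 0 0 0; 0 -0.01 0 0.1 0 0 0; 0 0 0 0 0 0 0")

```text
t: 9.55
eef_pos: [0.5374, -0.2222, 0.0805]
tool_rot: [0.003, 0.074, 0.997, -0.001]
contact_force: [2.8, -0.8, 6.9]
gripper_width: -0.001
```

Call:
move_arm(commands="0 0 0 0.1 0 0 0; 0 0 0 0.1 0 0 0; 0 0 0 0 0 0 0")

```text
t: 9.8
eef_pos: [0.5376, -0.2222, 0.0787]
tool_rot: [0.003, 0.074, 0.997, -0.001]
contact_force: [3.4, 0.4, 7.5]
gripper_width: 0.002
```

Call:
move_arm(commands="0 0 0 0.1 0 0 0; 0 0 0 0.1 0 0 0; 0 0 0 0 0 0 0")

```text
t: 10.05
eef_pos: [0.5379, -0.2223, 0.0769]
tool_rot: [0.003, 0.074, 0.997, -0.001]
contact_force: [3.0, -0.2, 7.7]
gripper_width: 0.003
```

Call:
move_arm(commands="0 0 0 0.1 0 0 0; 0 0 0 0.1 0 0 0; 0 0 0 0 0 0 0")

```text
t: 10.3
eef_pos: [0.5381, -0.2223, 0.075]
tool_rot: [0.003, 0.074, 0.997, -0.001]
contact_force: [4.2, -0.7, 9.0]
gripper_width: -0.001
```

```bash
python3 f.py s6
```

```text
t 10.7 F [ 3.8556 -0.1806  8.0206] elev deg 3.7075041816065917 r 0.12320621404573086 N 7.755543445232017 mom 0.9555311457542208
```

Call:
move_arm(commands="0 -0.02 0 0.1 0 0 0; 0 -0.02 0 0.1 0 0 0; 0 0 0 0.1 0 0 0; 0 0 0 0 0 0 0")

```text
t: 11.03
eef_pos: [0.5383, -0.2223, 0.072]
tool_rot: [0.003, 0.074, 0.997, -0.001]
contact_force: [3.8, -0.0, 9.4]
gripper_width: -0.002
```

```bash
python3 f.py s7
```

```text
t 11.4333 F [3.1702 0.0056 9.3262] elev deg 2.3359851131938996 r 0.12330170439434325 N 9.190695503222422 mom 1.1332284201167508
```

Call:
move_arm(commands="0 -0.01 0 0.1 0 0 0; 0 0 0 0.1 0 0 0; 0 0 0 0 0 0 0")

```text
t: 11.68
eef_pos: [0.5385, -0.2224, 0.0701]
tool_rot: [0.003, 0.074, 0.997, -0.001]
contact_force: [3.6, 0.6, 10.2]
gripper_width: 0.001
```

```bash
python3 f.py s8
```

```text
t 12.0833 F [ 2.8228  0.0793 10.1422] elev deg 1.4333811791998696 r 0.1233104665692234 N 10.069528543419302 mom 1.2416782628211467
```

View pics/s8.png

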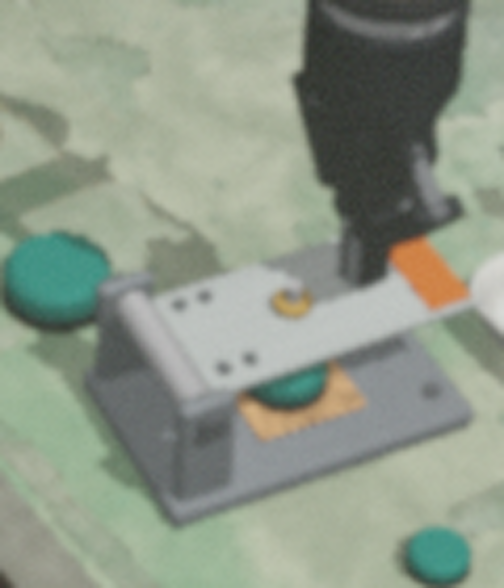

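The moment rise and the travel since first contact both put the foot about half-way in, at roughly 6.5–7.7 N. The picture shows the plate nearly level and the stone still in place on the cork. I'll lift off now.

Call:
move_arm(commands="0 0 0 -0.2 0 0 0; 0 0 0 -0.3 0 0 0; 0 0 0 -0.6 0 0 0; 0 0 0 -1.5 0 0 0; 0 0 0 -3 0 0 0; 0 0 0 -3 0 0 0; 0 0 0 -3 0 0 0; 0 0 0 -3 0 0 0; 0 0 0 0 0 0 0; 0 0 0 0 0 0 0; 0 0 0 0 0 0 0; 0 0 0 0 0 0 0")

```text
t: 13.08
eef_pos: [0.5345, -0.221, 0.2127]
tool_rot: [-0.001, 0.074, 0.997, 0.0]
contact_force: [-0.7, -1.2, -0.7]
gripper_width: -0.001
```

```bash
python3 - <<'E'
from h import *
np.set_printoptions(precision=4,suppress=True)
s=cam("scene");t=cam("top");print(bot.get_obs()["contact_force"])
a=cv2.resize(s["img"][200:340,290:410],None,fx=3.4,fy=4,interpolation=cv2.INTER_CUBIC)
b=cv2.resize(t["img"][190:330,350:445],None,fx=4,fy=4,interpolation=cv2.INTER_CUBIC)
cv2.imwrite("pics/fin.png",np.hstack([a,b])[:,:,::-1])
# old stone outline check: scene mask bottom
m=cv2.inRange(cv2.cvtColor(s["img"],cv2.COLOR_RGB2HSV),(75,100,30),(100,255,255))[270:310,335:380]
ys,xs=np.nonzero(m);print("stone px",xs.min()+335,xs.max()+335,ys.max()+270)
o=cv2.imread("pics/scene0.png");m=cv2.inRange(cv2.cvtColor(o,cv2.COLOR_BGR2HSV),(75,100,30),(100,255,255))[270:310,335:380]
ys,xs=np.nonzero(m);print("before",xs.min()+335,xs.max()+335,ys.max()+270)
E
```

```text
[-1.4071 -0.4779 -0.7518]
stone px 354 366 294
before 349 366 295
```

View pics/fin.png

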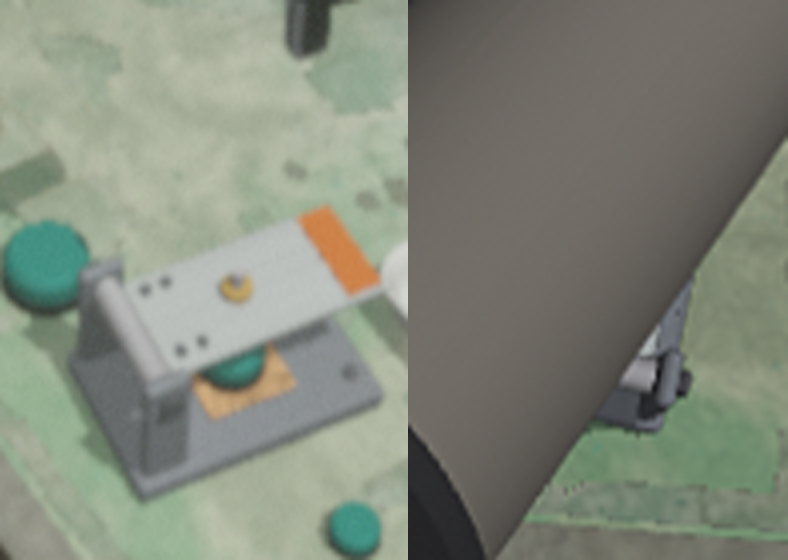

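```bash
python3 -c "
from station import bot
print(bot.hand_in())"
```

```text
the job is handed in; nothing more can be done
None
```

The press plate is folded over the stone and stays there by itself, nearly level. I handed the job in after about 13 s of robot time.

- **Foot force:** this is an estimate, since nothing measures it directly. At release, travel since first contact gave 6.6–7.9 N. The rise in pushing moment gave 6.3–8.4 N, depending on the hinge friction assumed. Both put the foot about half-way in.
- **Plate:** after I lifted the gripper, the plate's visible corner was within about 2 pixels of where it was while pressed. The wrist force was back near zero.
- **Stone:** its right and lower edges in the scene picture are within 1 pixel of the start. The plate hides the rest, and the arm blocked the top camera in the final check.
- **Other things round the press:** those visible in the pictures look untouched, but I did not measure them.

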